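Seat the cap feeder's star wheel and hold it down

ROBOT

A 6-joint arm with a two-finger parallel gripper is mounted at the origin on the work surface. World frame = base frame: x ahead of the robot, y to its left, z up, the work surface at z = 0. Lengths are in m, angles in rad, forces in N, time in s.
With the tool pointing down it reaches from about 0.375 to 0.925 m from the base axis. Payload 5.7 kg.
Tool frame: the origin (TCP) lies midway between the tips of the shut fingers; the grasp point (between the pads) lies bot.grip_depth behind it (bot.grip_depth is the distance from the TCP to the grasp point, in m); x points along the fingers, y is the direction in which the jaws open and shut, and the axes are right-handed (so a half turn about x gives the same grasp; the last joint's range is limited). The gripper opens to 85 mm and grips with 20 to 120 N. Pads are 22 mm wide; open, the fingers measure 114 mm over their backs; the gripper's body (76 mm by 85 mm) begins 54 mm behind the grasp point. The pads swing forward as they close: fully open they stand 13 mm farther back than shut.
Start: joints at [1.021, 0.359, 1.51, -0, 1.272, -0.115], TCP at [0.253, 0.544, 0.231] pointing down, gripper open.
Joint ranges: [-2.97, 2.97], [-1.01, 2.36], [0.21, 2.38], [-0.96, 4.11], [0.2, 2.71], [-2.98, 2.98]. Speed limits (rad/s): [2.39, 2.39, 3.14, 3.14, 3.14, 3.14].

INTERFACE

Orientations are given as a rotation vector (axis times angle).
In Python, from workcell import readout, vision, order, models, bot gives the robot as it stands.
- The arm moves only by the shell command python3 -m inch 'ROWS' [OPENING]. ROWS is JSON, a list of rows, each an object with "delta_pos": the shift along the tool's x, y, z in m, a list of three; "delta_rot": the turn, a rotation vector about the tool's x, y, z in rad, a list of three. In form: [{"delta_pos": [x, y, z], "delta_rot": [ax, ay, az]}, ...]. A call has 1 to 20 rows; each row is the pose to reach, as a shift and turn from the pose measured when the call began, along the tool's axes at that moment; what a row does not reach only later rows make up. A row lasts 1/10 s, in which the tool goes at most 50 mm and 8.59 degrees, less where a joint would pass 70% of its speed; a pose out of reach is approached as far as the arm can. A call with a gripper value outside its range is refused whole. OPENING is the closure in counts, from 0 (fully open) to 255 (shut), set as the call begins (- or left out, the last holds). The fingers move at their own pace and stop on an object; the grip force is fixed at half the most. Time passes only in rows, so rows that repeat a pose let the fingers close. It gives the time, the measured TCP pose, the force and the opening at its end, in the units of the state.
- readout.sense(): the state, without advancing time (a new reading comes with each control period).
- vision.read_camera(name): name is "scene" or "top"; returns a dict with "img" (420x560x3 uint8, red, green, blue), "depth" (420x560 float32, m along the optical axis (not along the pixel's ray), 0 where there is no reading), "mtx" (3x3 intrinsics, pixels), "extrinsics" (4x4, takes a point from world to camera coordinates). Camera axes: x right, y down, z forward; pixel columns grow to the right and rows downward; lengths in m; the calibration is good to about 2 mm. A picture is of the moment at which its call begins.
- order.job_done(): hands the job in, once; it reports no verdict.
Trained networks look in a picture, given as the dict that the camera call returned (one of the last four; its "shot" number tells which), for a name from the list of things; names that differ only in an ending like _2 or _b are one class to them, and where a whole thing is asked for, a point or a joint stands for the part that bears it (a point fixed in the world has none). Each returns a list of dicts, best first, with "p" (0 to 1); they miss things now and then, are a little off and sometimes report something else, mostly with a low value. They report only what shows in the picture. A call takes as long as a camera call.
- models.spot_in(thing, picture): "uv" ([column, row] in pixels, amid what is visible of it).
- models.silhouettes(thing, picture): "region" (420x560 bool, what is visible of it) and "uv" ([column, row] in pixels, amid what is visible of it).
- models.mark_of(thing, picture): "uv" ([column, row] in pixels: a listed point, or the origin of a listed thing).
The state is a dict: "time": time; "joint_pos": joint angles; "qd": joint speeds; "effort": joint torques, N m; "eef_pos": TCP position; "tool_rot": TCP orientation; "wrist_force": force on the tool from outside, world axes, zero at the start; "torque": the same for the moment, N m; "width": finger opening in m.
Only numpy, scipy, OpenCV 4.12 (cv2) and the standard library are available. Lean on these libraries where they do the work, as an engineer would, in place of code of your own. Each camera call takes 0.05 s, during which the arm holds its last target. There are 200 camera calls.

TASK

Lift the larger, eight-toothed star wheel out of its stand, turn it until its cross-shaped stem meshes with the cross slots of the cap feeder's drive hub, and slide it down fully home against the spring pin, wheel flat on the hub. Finish while still gripping it and keeping it pressed fully home (the spring lifts it as soon as it is let go), so that a colleague can fit the clip. Leave the smaller star wheel and the other things on the bench where they are.

Things in the scene. Friction and masses are not known exactly. Their poses are not given: they have to be found in the camera images.
- big_star: Larger star wheel: white plastic wheel 116 mm across with eight teeth (z 30 to 38 mm), steel stem below (z 0 to 30), upright steel bar on top. About 0.25 kg. Origin: centre of the stem's foot; z up the axis, x along the bar and one stem blade. Starts upright in stand_a (the stands swap places at random), turned any way, wheel resting on the ring, stem hanging loose in the bore.
- big_star_bar (a point): Middle of the larger star wheel's bar, 59 mm above the stem's foot. The bar is 50 mm long (x), 14 mm thick (y) and 42 mm high, standing on the wheel; take the wheel by it. Axes as the star wheel's.
- big_star_stem (a point): On the larger star wheel's axis, 15 mm above the foot: middle of the stem. The stem is a cross in section: two flat blades, each 40 mm from tip to tip and 12 mm thick, one along x, one along y; 30 mm long, lower edges rounded (6 mm radius). Axes as the star wheel's.
- small_star: Smaller star wheel, 90 mm across, with five teeth, otherwise built as the larger one (same stem and bar); stands in stand_b and stays there. Origin: centre of the stem's foot, x along its bar.
- stand_a: Grey plastic ring stand fixed to the bench, 64 mm outside, 48 mm bore, 36 mm high, axis upright. Origin: centre of its underside, on the bench.
- stand_b: A second ring stand, the same as stand_a.
- feeder: The crown-cap feeder, fixed to the bench: a white box 260 x 260 mm with a steel deck at 90 mm height; a round pan rim (152 mm across, 10 mm high) round the drive hub in the middle; a cap hopper (walls 38 mm above the deck) along its +x edge, 80 to 130 mm from the hub axis. Origin: under the hub axis, on the bench; z up.
- hub_top (a point): Centre of the top of the feeder's steel drive hub (62 mm square, 35 mm high), 125 mm above the bench; z up, x and y along its two crossing slots, 14 mm wide. The stem fits in four positions a quarter turn apart; fully home, the wheel's underside lies on the hub, the foot 30 mm below this point. The hub's angle varies; a brake holds it (slips at 0.6 N m).
- ejector (a joint): Brass spring pin (12 mm thick) on the axis in the bottom of the hub's cross: 0 = up, its top 20 mm below the hub's top; grows (m) as pushed down; 0.010 with the star wheel fully home (stop at 0.013). Pushes up with 5 N at 0, 11 N at 0.010: the star wheel's weight alone does not push it in.
- wrench: Loose steel wrench, 160 mm long, lying between the stands and the feeder. Bystander.
- grease_jar: Closed white jar, 56 mm across, 65 mm high, left of the stands. Bystander; origin: centre of its underside.
- half_bottle1: Capped green glass half bottle, 68 mm across, 230 mm high, left of the stands. Bystander; origin: centre of its underside.
- half_bottle2: A second such half bottle, near right beside the mug. Bystander.
- mug: White mug, 76 mm across, 90 mm high, near right. Bystander; origin: centre of its underside.
- screwdriver: Loose screwdriver, 180 mm long, lying right of the feeder. Bystander.

How it is judged:
On the way, in this order (a step that is already met when the one before it is completed fails the run):
1. the larger star wheel is lifted clear of its stand (height (world z) of big_star above 0.045 m and contact force between big_star and stand_a below 0.01 N and contact force between the fingers and big_star above 1 N), for 0.1 s.
2. its stem has entered the cross slots of the hub by at least 8 mm (z of big_star in the frame of hub_top below -0.008 m and horizontal distance between big_star and hub_top below 0.003 m and angle between big_star's own z axis and vertical below 0.06 rad and (angle between the x axis of big_star and the x axis of hub_top, either way round below 0.12 rad or angle between the x axis of big_star and the y axis of hub_top, either way round below 0.12 rad)), for 0.1 s.
At the end, for the whole second after the job is handed in: Larger star wheel's stem in the hub's cross: axis within 3 mm, upright and aligned with the slots (0.06, 0.12 rad), wheel within 2 mm of lying on the hub; ejector in by over 7.5 mm and bearing on the stem with over 6 N; fingers still bearing on the wheel (over 4 N); wheel at rest (z of big_star in the frame of hub_top below -0.028 m and value of joint ejector above 0.0075 m and horizontal distance between big_star and hub_top below 0.003 m and angle between big_star's own z axis and vertical below 0.06 rad and (angle between the x axis of big_star and the x axis of hub_top, either way round below 0.12 rad or angle between the x axis of big_star and the y axis of hub_top, either way round below 0.12 rad) and contact force between the fingers and big_star above 4 N and contact force between big_star and ejector above 6 N and linear speed of big_star below 0.01 m/s); the arm keeps its last pose, push and grip.
It fails at once if the smaller star wheel moved by more than 25 mm or tipped (distance of small_star from where it was at the start of the episode above 0.025 m or angle between small_star's own z axis and vertical above 0.4 rad).
It fails at once if another thing on the bench moved by more than 25 mm or was tipped over (distance of any of wrench, grease_jar, half_bottle1, half_bottle2, mug, screwdriver from where it was at the start of the episode above 0.025 m or angle between any of grease_jar, half_bottle1, half_bottle2, mug's own z axis and vertical above 0.4 rad).
It also fails if it takes over 38 s, if anything falls off the work surface, if the arm or the gripper's body presses on something with over 40 N, if the wrist force passes 120 N, or if a joint passes its speed limit or range.

## Working session

There is one attempt and no reset: what is moved stays moved. The work goes in short steps, Python scripts to look and compute and a shell command to move; the robot and the scene stay as the last step left them, time stands still between calls to the robot, and variables do not carry over. Pictures are saved under pics/ and viewed, about 8 in all and at most 12, crops included, and the job is handed in when it is done.

```bash
ls; mkdir -p pics; python3 - <<'E'
from workcell import readout, vision, order, models, bot
import cv2,numpy as np
print(readout.sense(), bot.grip_depth)
ims=[]
for n in ("scene","top"):
    p=vision.read_camera(n); ims.append(p["img"])
    print(n,p["mtx"].tolist(),np.round(p["extrinsics"],4).tolist())
    for t in ("big_star","big_star_bar","small_star","hub_top","feeder","stand_a"):
        try:print(t,[(np.round(d["uv"],1).tolist(),round(d["p"],2)) for d in models.mark_of(t,p)][:3])
        except Exception as e: print(t,e)
    cv2.imwrite(f"pics/{n}0.png",cv2.resize(p["img"][:,:,::-1],(800,600)))
E
```

```text
pics
{'time': 0.0, 'joint_pos': array([ 1.02092125e+00,  3.59483882e-01,  1.51143850e+00, -9.96111193e-06,
        1.27247906e+00, -1.15126753e-01]), 'qd': array([-1.59436645e-03,  1.82437825e-03,  1.80507907e-03,  1.86682121e-05,
        8.19153948e-04,  1.17005999e-03]), 'effort': array([ 8.10402480e-05, -5.27617514e+01, -2.78624600e+01, -8.48627997e-05,
        1.33248355e-02,  3.22536357e-05]), 'eef_pos': array([0.25237923, 0.54359527, 0.23046384]), 'tool_rot': array([ 0.3396341 ,  1.54435418, -0.34234225]), 'wrist_force': array([ 0.19735359, -0.33034113, -0.11391133]), 'torque': array([-0.04333432, -0.0147559 ,  0.03312634]), 'width': 0.08535275145257971} 0.0187
scene [[496.6332720357742, 0.0, 275.032169995603], [0.0, 496.6332720357742, 204.94603241535512], [0.0, 0.0, 1.0]] [[0.856, 0.5169, 0.0001, -0.372], [0.4154, -0.6879, -0.5952, -0.1481], [-0.3076, 0.5096, -0.8036, 1.7721], [0.0, 0.0, 0.0, 1.0]]
big_star [([277.4, 233.3], 0.74), ([304.3, 180.7], 0.69)]
big_star_bar [([306.7, 169.0], 0.58)]
small_star [([365.2, 189.9], 0.7), ([183.1, 328.4], 0.3)]
hub_top [([275.2, 232.5], 0.83), ([334.5, 216.5], 0.18)]
feeder [([281.7, 256.7], 0.72)]
stand_a [([364.3, 192.1], 0.6), ([304.2, 184.3], 0.58), ([181.7, 325.4], 0.24)]
top [[489.20442221947894, 0.0, 283.8230919506681], [0.0, 489.20442221947894, 207.88129083637708], [0.0, 0.0, 1.0]] [[0.0179, -0.9998, -0.0096, -0.0366], [-0.9928, -0.0166, -0.1186, 0.4981], [0.1184, 0.0116, -0.9929, 1.4032], [0.0, 0.0, 0.0, 1.0]]
big_star [([218.7, 227.6], 0.62)]
big_star_bar [([218.3, 224.6], 0.71)]
small_star [([196.5, 159.2], 0.56)]
hub_top [([317.6, 194.8], 0.9), ([216.2, 225.2], 0.65)]
feeder [([314.9, 206.0], 0.79), ([435.0, 179.3], 0.73), ([214.6, 224.5], 0.56)]
stand_a []
```

View pics/scene0.png

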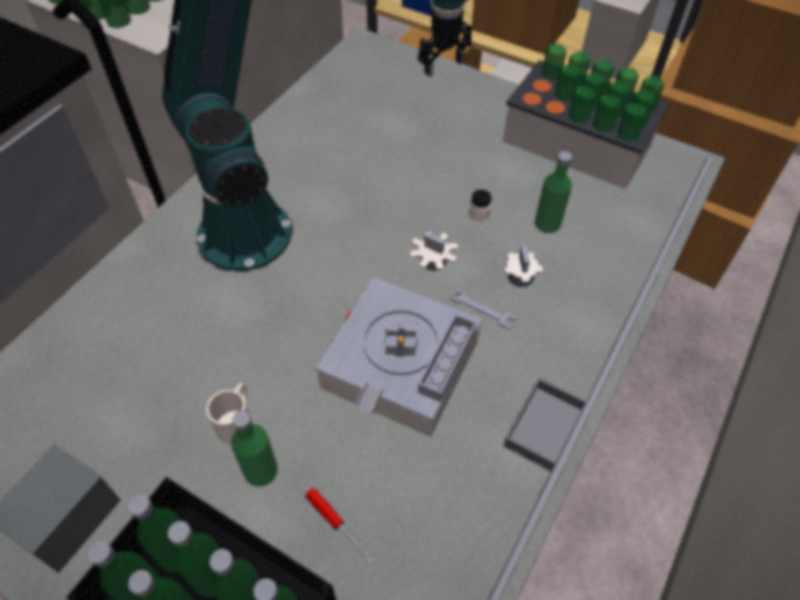

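View pics/top0.png

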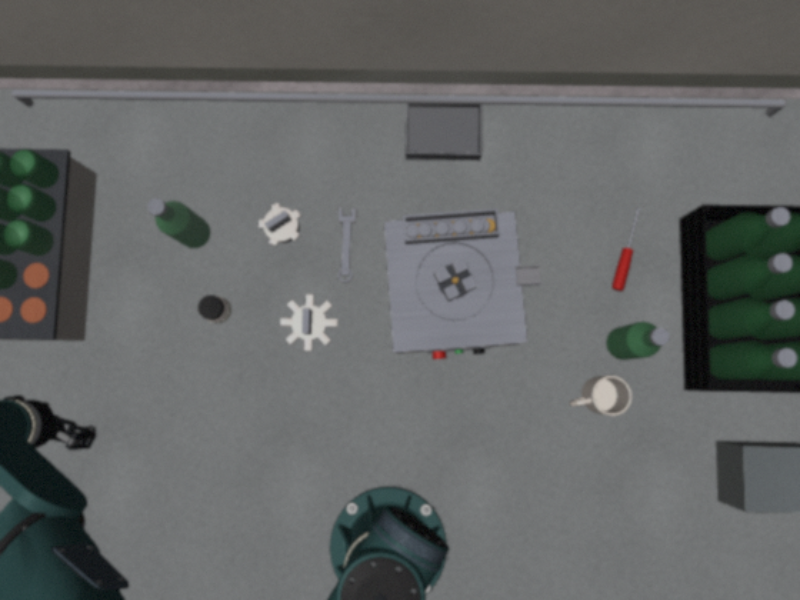

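The top view shows the eight-toothed wheel at about (308,320) in the 800 px picture, with its bar roughly along the image vertical. The hub is at (455,281), its cross turned some 25°. Next I measure both from depth.

```bash
cat > h.py <<'E'
from workcell import readout, vision, order, models, bot
import cv2,numpy as np
from scipy.spatial.transform import Rotation as R
def cloud(p):
    v,u=np.mgrid[:420,:560]; d=p["depth"]; K=p["mtx"]
    c=np.stack([(u-K[0,2])/K[0,0]*d,(v-K[1,2])/K[1,1]*d,d],-1)
    E=p["extrinsics"]; w=(c-E[:3,3])@E[:3,:3]; w[d==0]=np.nan; return w
def ray(p,uv,z):
    K=p["mtx"];E=p["extrinsics"]; r=E[:3,:3].T@np.array([(uv[0]-K[0,2])/K[0,0],(uv[1]-K[1,2])/K[1,1],1]); o=-E[:3,:3].T@E[:3,3]
    return o+r*(z-o[2])/r[2]
def rect(xy):
    r=cv2.minAreaRect((xy*1000).astype(np.float32)); return r
def near(w,c,rad,z0,z1):
    m=(np.hypot(w[...,0]-c[0],w[...,1]-c[1])<rad)&(w[...,2]>z0)&(w[...,2]<z1); return w[m]
E
python3 - <<'E'
from h import *
for n,us,uh in (("top",(218.3,225),(317.6,194.8)),("scene",(306.7,169),(275.2,232.5))):
    p=vision.read_camera(n); w=cloud(p)
    s=ray(p,us,.065)[:2]; h=ray(p,uh,.125)[:2]; print(n,"bar",s,"hub",h)
    q=near(w,s,.075,.035,.056); print(" wheel",len(q),q.mean(0), cv2.minEnclosingCircle((q[:,:2]*1000).astype(np.float32)))
    q=near(w,s,.04,.075,.1); print(" bartop",len(q),q.mean(0),rect(q[:,:2]))
    q=near(w,h,.05,.118,.135); print(" hub",len(q),q.mean(0),rect(q[:,:2]))
    if n=="top":
        sub=p["img"][165:225,287:347]; cv2.imwrite("pics/hub.png",cv2.resize(np.hstack([sub,p["img"][195:255,188:248]])[:,:,::-1],None,fx=6,fy=6,interpolation=cv2.INTER_CUBIC))
E
```

```text
top bar [0.44217908 0.15726424] hub [ 0.5248493  -0.12094503]
 wheel 706 [0.44394679 0.16746718 0.04474079] ((444.4533386230469, 168.33448791503906), 58.353328704833984)
 bartop 99 [0.44425887 0.16790025 0.08594813] ((444.4216613769531, 168.4195098876953), (48.31218719482422, 15.11188793182373), 0.20438025891780853)
 hub 316 [ 0.52597693 -0.12295767  0.12589354] ((526.5275268554688, -123.33499145507812), (62.69693374633789, 62.093711853027344), 28.261098861694336)
scene bar [0.45201782 0.17722071] hub [ 0.51364989 -0.13005909]
 wheel 381 [0.45037297 0.15960981 0.04414667] ((445.7201843261719, 170.95811462402344), 61.06618881225586)
 bartop 77 [0.44642277 0.16736012 0.08365612] ((446.6529541015625, 168.7230987548828), (19.950342178344727, 49.50475311279297), 89.64219665527344)
 hub 257 [ 0.52787351 -0.12539981  0.12458517] ((527.93701171875, -122.41972351074219), (61.687950134277344, 65.69302368164062), 26.53516960144043)
```

View pics/hub.png

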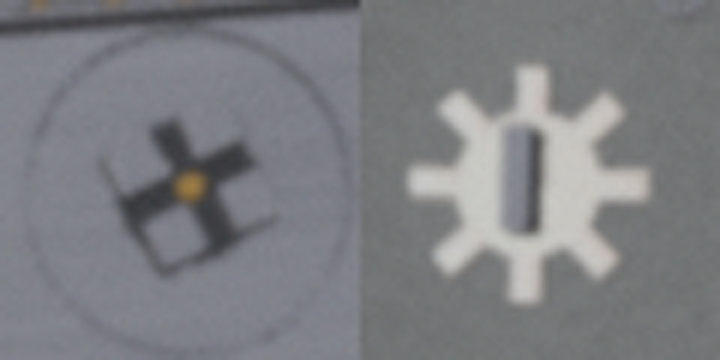

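The crop shows the bar along world x and the hub cross at about 27.5°, with the brass pin near (190,185). Both cameras put the bar at (0.444, 0.168) and the hub at (0.527, -0.123).

```bash
cat >> h.py <<'E'
def goal(pos,yaw):
    """tool pointing down, jaws opening across a bar at yaw (deg); prints delta"""
    s=readout.sense(); T=R.from_rotvec(s["tool_rot"]); best=None
    for k in (0,180):
        a=np.deg2rad(yaw+k); x=np.array([0,0,-1.]); y=np.array([-np.sin(a),np.cos(a),0])
        G=R.from_matrix(np.stack([x,y,np.cross(x,y)],1)); d=(T.inv()*G).as_rotvec()
        print(k,"dpos",np.round(T.inv().apply(np.array(pos)-s["eef_pos"]),4).tolist(),"drot",np.round(d,4).tolist())
    print("t",s["time"],"q",np.round(s["joint_pos"],3),"pos",np.round(s["eef_pos"],4),"F",np.round(s["wrist_force"],1),"w",s["width"])
E
python3 -c "
from h import *
goal([.4447,.1685,.18],0.2);print(R.from_rotvec(readout.sense()['tool_rot']).as_matrix().round(3))"
```

```text
0 dpos [0.0513, -0.2598, 0.3323] drot [-0.4383, 0.0, 0.0001]
180 dpos [0.0513, -0.2598, 0.3323] drot [2.7033, 0.0001, -0.0]
t 0.8 q [ 1.021  0.359  1.51  -0.     1.273 -0.115] pos [0.2527 0.5441 0.2313] F [-0.4  0.1  0.1] w 0.0855645630705135
[[-0.     0.421  0.907]
 [-0.     0.907 -0.421]
 [-1.    -0.     0.   ]]
```

```bash
python3 -m inch '[{"delta_pos":[0.005,-0.026,0.033],"delta_rot":[-0.044,0,0]},{"delta_pos":[0.01,-0.052,0.066],"delta_rot":[-0.088,0,0]},{"delta_pos":[0.015,-0.078,0.1],"delta_rot":[-0.132,0,0]},{"delta_pos":[0.02,-0.104,0.133],"delta_rot":[-0.176,0,0]},{"delta_pos":[0.025,-0.13,0.166],"delta_rot":[-0.22,0,0]},{"delta_pos":[0.03,-0.156,0.2],"delta_rot":[-0.264,0,0]},{"delta_pos":[0.035,-0.182,0.233],"delta_rot":[-0.308,0,0]},{"delta_pos":[0.04,-0.208,0.266],"delta_rot":[-0.352,0,0]},{"delta_pos":[0.046,-0.234,0.3],"delta_rot":[-0.396,0,0]},{"delta_pos":[0.0513,-0.2598,0.3323],"delta_rot":[-0.4383,0,0]},{"delta_pos":[0.0513,-0.2598,0.3323],"delta_rot":[-0.4383,0,0]},{"delta_pos":[0.0513,-0.2598,0.3323],"delta_rot":[-0.4383,0,0]},{"delta_pos":[0.0513,-0.2598,0.3323],"delta_rot":[-0.4383,0,0]}]' 0; python3 -c "
from h import *
goal([.4447,.1685,.051],0.2)
p=vision.read_camera('scene');w=cloud(p)
print(ray(p,[306.7,169],.065))
q=near(w,[.445,.1685],.04,.06,.1);print(len(q))
cv2.imwrite('pics/pre.png',cv2.resize(p['img'][90:240,220:420,::-1],None,fx=4,fy=4,interpolation=cv2.INTER_CUBIC))"
```

```text
time: 2.1
eef_pos: [0.4443, 0.1692, 0.1801]
tool_rot: [-0.002, 1.571, 0.003]
wrist_force: [-0.5, 0.4, 0.0]
width: 0.0855
0 dpos [0.1291, -0.0007, 0.0004] drot [-0.0002, -0.0002, -0.0004]
180 dpos [0.1291, -0.0007, 0.0004] drot [3.1414, -0.0006, 0.0003]
t 2.1 q [ 0.218  0.239  1.835  0.     1.068 -1.356] pos [0.4443 0.1692 0.1801] F [-0.5  0.4  0. ] w 0.08552891209980139
[0.45201782 0.17722071 0.065     ]
127
```

View pics/pre.png

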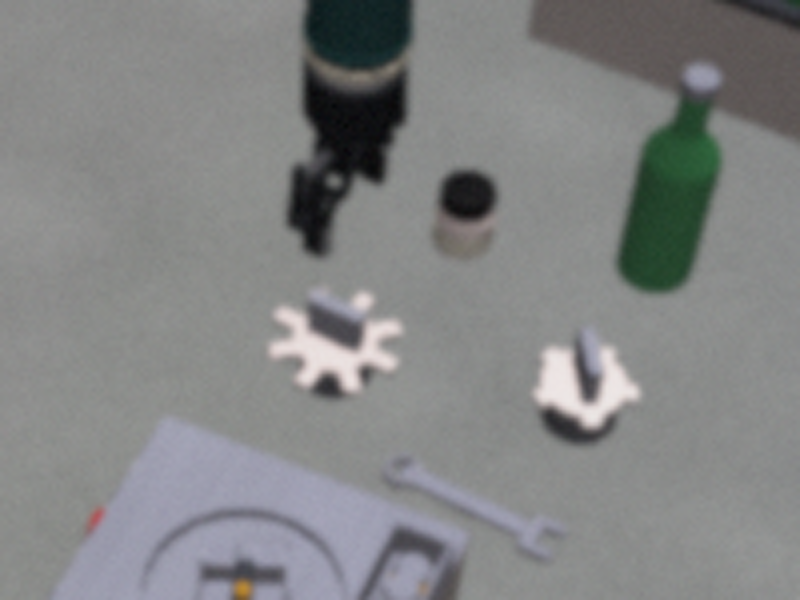

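The open gripper hovers above the eight-toothed wheel, the finger at (315,215) standing over the bar at (335,315), and nothing is in the way. Descending and gripping.

```bash
python3 -m inch '[{"delta_pos":[0.04,-0.0007,0.0004],"delta_rot":[0,0,0]},{"delta_pos":[0.08,-0.0007,0.0004],"delta_rot":[0,0,0]},{"delta_pos":[0.11,-0.0007,0.0004],"delta_rot":[0,0,0]},{"delta_pos":[0.129,-0.0007,0.0004],"delta_rot":[0,0,0]},{"delta_pos":[0.129,-0.0007,0.0004],"delta_rot":[0,0,0]},{"delta_pos":[0.129,-0.0007,0.0004],"delta_rot":[0,0,0]}]'; python3 -m inch '[{"delta_pos":[0,0,0],"delta_rot":[0,0,0]},{"delta_pos":[0,0,0],"delta_rot":[0,0,0]},{"delta_pos":[0,0,0],"delta_rot":[0,0,0]},{"delta_pos":[0,0,0],"delta_rot":[0,0,0]},{"delta_pos":[0,0,0],"delta_rot":[0,0,0]},{"delta_pos":[0,0,0],"delta_rot":[0,0,0]},{"delta_pos":[0,0,0],"delta_rot":[0,0,0]},{"delta_pos":[0,0,0],"delta_rot":[0,0,0]},{"delta_pos":[0,0,0],"delta_rot":[0,0,0]},{"delta_pos":[0,0,0],"delta_rot":[0,0,0]}]' 255
```

```text
time: 2.75
eef_pos: [0.4443, 0.1697, 0.0514]
tool_rot: [-0.004, 1.571, 0.005]
wrist_force: [-0.2, 0.2, -0.5]
width: 0.0855
time: 3.75
eef_pos: [0.4446, 0.1697, 0.0518]
tool_rot: [-0.004, 1.571, 0.005]
wrist_force: [-1.1, -0.1, 6.8]
width: 0.0133
```

```bash
python3 -m inch '[{"delta_pos":[-0.02,0,0],"delta_rot":[0,0,0]},{"delta_pos":[-0.04,0,0],"delta_rot":[0,0,0]},{"delta_pos":[-0.06,0,0],"delta_rot":[0,0,0]},{"delta_pos":[-0.08,0,0],"delta_rot":[0,0,0]},{"delta_pos":[-0.1,0,0],"delta_rot":[0,0,0]},{"delta_pos":[-0.12,0,0],"delta_rot":[0,0,0]},{"delta_pos":[-0.14,0,0],"delta_rot":[0,0,0]},{"delta_pos":[-0.16,0,0],"delta_rot":[0,0,0]},{"delta_pos":[-0.16,0,0],"delta_rot":[0,0,0]},{"delta_pos":[-0.16,0,0],"delta_rot":[0,0,0]}]'; python3 -c "
from h import *
goal([.527,-.123,.212],27.5)
p=vision.read_camera('top');w=cloud(p)
q=near(w,[.4446,.1697],.07,.19,.213);print(len(q),np.nanmean(q,0),cv2.minEnclosingCircle((q[:,:2]*1000).astype(np.float32)))"
```

```text
time: 4.75
eef_pos: [0.4442, 0.1695, 0.2113]
tool_rot: [-0.004, 1.571, 0.005]
wrist_force: [-0.8, 0.8, -3.0]
width: 0.0133
0 dpos [-0.0008, -0.293, 0.0811] drot [-0.4743, -0.0001, -0.0004]
180 dpos [-0.0008, -0.293, 0.0811] drot [2.6673, -0.0006, 0.0001]
t 4.75 q [ 0.219  0.201  1.796  0.     1.145 -1.358] pos [0.4442 0.1695 0.2113] F [-0.8  0.8 -3. ] w 0.01326991961949166
244 [0.43766568 0.14450852 0.2040074 ] ((443.7760925292969, 168.2007293701172), 57.160888671875)
```

```bash
python3 -m inch '[{"delta_pos":[0,-0.03,0.008],"delta_rot":[-0.05,0,0]},{"delta_pos":[0,-0.06,0.016],"delta_rot":[-0.1,0,0]},{"delta_pos":[0,-0.09,0.025],"delta_rot":[-0.15,0,0]},{"delta_pos":[0,-0.12,0.033],"delta_rot":[-0.2,0,0]},{"delta_pos":[0,-0.15,0.041],"delta_rot":[-0.25,0,0]},{"delta_pos":[0,-0.18,0.05],"delta_rot":[-0.3,0,0]},{"delta_pos":[0,-0.21,0.058],"delta_rot":[-0.35,0,0]},{"delta_pos":[0,-0.24,0.066],"delta_rot":[-0.4,0,0]},{"delta_pos":[0,-0.27,0.075],"delta_rot":[-0.44,0,0]},{"delta_pos":[0,-0.292,0.081],"delta_rot":[-0.4743,0,0]},{"delta_pos":[0,-0.292,0.081],"delta_rot":[-0.4743,0,0]},{"delta_pos":[0,-0.292,0.081],"delta_rot":[-0.4743,0,0]},{"delta_pos":[0,-0.292,0.081],"delta_rot":[-0.4743,0,0]}]'; python3 - <<'E'
from h import *
goal([.527,-.122,.185],27.5)
ims=[]
for n in ("top","scene"):
    p=vision.read_camera(n);w=cloud(p); c=[.527,-.122]
    q=near(w,c,.065,.19,.213);print(n,len(q),cv2.minEnclosingCircle((q[:,:2]*1000).astype(np.float32)))
    q=near(w,c,.05,.118,.133);print("hub",len(q),rect(q[:,:2]) if len(q)>5 else "")
    u=p["extrinsics"]@np.array([.527,-.122,.15,1]);u=p["mtx"]@u[:3];u=(u[:2]/u[2]).astype(int)
    ims.append(p["img"][u[1]-50:u[1]+50,u[0]-50:u[0]+50])
cv2.imwrite("pics/above.png",cv2.resize(np.hstack(ims)[:,:,::-1],None,fx=4,fy=4,interpolation=cv2.INTER_CUBIC))
E
```

```text
time: 6.1
eef_pos: [0.5252, -0.1211, 0.2094]
tool_rot: [-0.375, 1.542, 0.378]
wrist_force: [-0.2, -0.4, -3.4]
width: 0.0133
0 dpos [0.0244, -0.0017, 0.0012] drot [-0.0001, -0.0031, -0.0032]
180 dpos [0.0244, -0.0017, 0.0012] drot [3.1415, -0.005, 0.0048]
t 6.1 q [-0.355  0.296  1.666 -0.     1.184 -2.405] pos [ 0.5252 -0.1211  0.2094] F [-0.2 -0.4 -3.4] w 0.013335740028500326
top 383 ((523.606201171875, -121.12748718261719), 57.74958801269531)
hub 22 ((501.6059265136719, -133.28546142578125), (16.578441619873047, 64.12374114990234), 9.297821998596191)
scene 556 ((525.1376342773438, -122.14217376708984), 60.15761947631836)
hub 188 ((531.13232421875, -128.1184844970703), (62.14160919189453, 51.425594329833984), 27.270002365112305)
```

View pics/above.png

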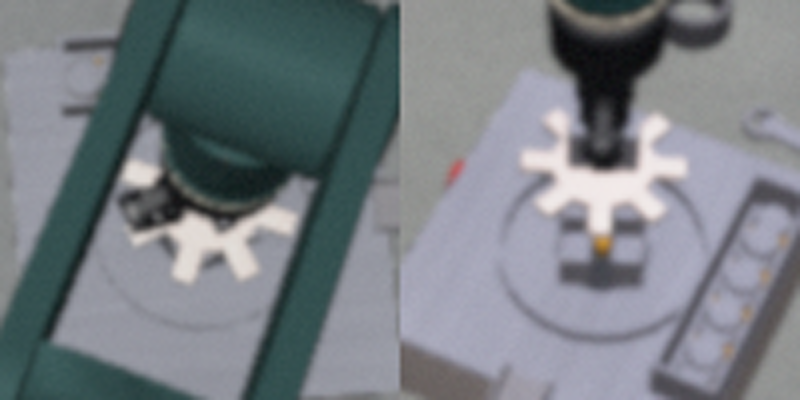

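The picture shows the wheel above the hub, with its bar, and so its stem blades, aligned with the slots; in the right panel the pin is at (602,243). I lower it to just above the hub with a correction.

```bash
python3 -c "
from h import *
goal([.5274,-.1217,.174],27.5)"; python3 -m inch '[{"delta_pos":[0.01,-0.001,0.001],"delta_rot":[0,-0.003,-0.003]},{"delta_pos":[0.02,-0.0016,0.0016],"delta_rot":[0,-0.003,-0.003]},{"delta_pos":[0.03,-0.0016,0.0016],"delta_rot":[0,-0.003,-0.003]},{"delta_pos":[0.035,-0.0016,0.0016],"delta_rot":[0,-0.003,-0.003]},{"delta_pos":[0.035,-0.0016,0.0016],"delta_rot":[0,-0.003,-0.003]},{"delta_pos":[0.035,-0.0016,0.0016],"delta_rot":[0,-0.003,-0.003]},{"delta_pos":[0.035,-0.0016,0.0016],"delta_rot":[0,-0.003,-0.003]}]'; python3 - <<'E'
from h import *
goal([.5274,-.1217,.16],27.5)
p=vision.read_camera("scene");w=cloud(p)
q=near(w,[.527,-.122],.065,.155,.175);print(len(q),cv2.minEnclosingCircle((q[:,:2]*1000).astype(np.float32)))
cv2.imwrite("pics/low.png",cv2.resize(p["img"][185:285,225:335,::-1],None,fx=6,fy=6,interpolation=cv2.INTER_CUBIC))
E
```

```text
0 dpos [0.036, -0.0015, 0.0013] drot [0.0008, -0.0022, -0.002]
180 dpos [0.036, -0.0015, 0.0013] drot [-3.1408, 0.0032, -0.0035]
t 6.2 q [-0.354  0.295  1.665 -0.     1.184 -2.406] pos [ 0.5257 -0.121   0.21  ] F [-0.2  0.2 -4. ] w 0.012977578433741557
time: 6.9
eef_pos: [0.5281, -0.1218, 0.1754]
tool_rot: [-0.378, 1.536, 0.376]
wrist_force: [-0.3, -0.3, -2.8]
width: 0.0133
0 dpos [0.0154, 0.0005, -0.0005] drot [0.0007, 0.0012, 0.0015]
180 dpos [0.0154, 0.0005, -0.0005] drot [-3.1409, -0.0024, 0.0019]
t 6.9 q [-0.354  0.334  1.705 -0.     1.101 -2.406] pos [ 0.5281 -0.1218  0.1754] F [-0.3 -0.3 -2.8] w 0.01329546735879332
524 ((529.2994384765625, -122.75778198242188), 59.208980560302734)
```

View pics/low.png

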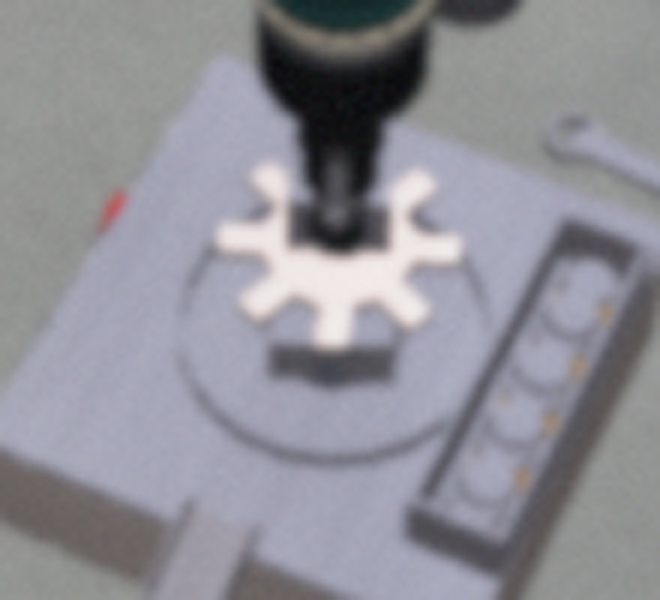

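The wheel sits centred over the hub (wheel about (335,255), hub face at (333,365)), and its bar is parallel to the hub. Entering gently.

```bash
python3 -m inch '[{"delta_pos":[0.003,0.0004,-0.0004],"delta_rot":[0,0.001,0.001]},{"delta_pos":[0.006,0.0004,-0.0004],"delta_rot":[0,0.001,0.001]},{"delta_pos":[0.009,0.0004,-0.0004],"delta_rot":[0,0.001,0.001]},{"delta_pos":[0.012,0.0004,-0.0004],"delta_rot":[0,0.001,0.001]},{"delta_pos":[0.012,0.0004,-0.0004],"delta_rot":[0,0.001,0.001]},{"delta_pos":[0.012,0.0004,-0.0004],"delta_rot":[0,0.001,0.001]}]';  python3 -c "
from h import *
goal([.5274,-.1217,.15],27.5);print(readout.sense()['torque'])"
```

```text
time: 7.55
eef_pos: [0.5272, -0.1216, 0.1631]
tool_rot: [-0.377, 1.538, 0.377]
wrist_force: [-1.2, -0.6, -3.5]
width: 0.0131
0 dpos [0.0131, -0.0002, 0.0002] drot [0.0007, -0.0004, 0.0]
180 dpos [0.0131, -0.0002, 0.0002] drot [-3.1409, -0.0, -0.0006]
t 7.55 q [-0.354  0.349  1.718 -0.     1.075 -2.406] pos [ 0.5272 -0.1216  0.1631] F [-1.2 -0.6 -3.5] w 0.013083724435874433
[-0.09361793  0.17297195  0.0137231 ]
```

It entered freely. Going on to the pin.

```bash
python3 -m inch '[{"delta_pos":[0.003,0,0],"delta_rot":[0,0,0]},{"delta_pos":[0.006,0,0],"delta_rot":[0,0,0]},{"delta_pos":[0.009,0,0],"delta_rot":[0,0,0]},{"delta_pos":[0.012,0,0],"delta_rot":[0,0,0]},{"delta_pos":[0.015,0,0],"delta_rot":[0,0,0]},{"delta_pos":[0.018,0,0],"delta_rot":[0,0,0]},{"delta_pos":[0.018,0,0],"delta_rot":[0,0,0]},{"delta_pos":[0.018,0,0],"delta_rot":[0,0,0]}]';  python3 -c "
from h import *
goal([.5274,-.1217,.1405],27.5);print(readout.sense()['torque'])"
```

```text
time: 8.35
eef_pos: [0.5272, -0.1217, 0.1453]
tool_rot: [-0.377, 1.538, 0.377]
wrist_force: [-2.3, -0.3, 3.7]
width: 0.0135
0 dpos [0.0048, -0.0001, 0.0002] drot [0.0008, -0.0004, 0.0002]
180 dpos [0.0048, -0.0001, 0.0002] drot [-3.1408, -0.0003, -0.0006]
t 8.35 q [-0.354  0.371  1.737 -0.     1.034 -2.406] pos [ 0.5272 -0.1217  0.1453] F [-2.3 -0.3  3.7] w 0.013532242201138297
[-0.06018749  0.55470492  0.03571951]
```

```bash
python3 -m inch '[{"delta_pos":[0.002,0,0],"delta_rot":[0,0,0]},{"delta_pos":[0.004,0,0],"delta_rot":[0,0,0]},{"delta_pos":[0.005,0,0],"delta_rot":[0,0,0]},{"delta_pos":[0.005,0,0],"delta_rot":[0,0,0]},{"delta_pos":[0.005,0,0],"delta_rot":[0,0,0]}]'; python3 -m inch '[{"delta_pos":[0.001,0,0],"delta_rot":[0,0,0]},{"delta_pos":[0.001,0,0],"delta_rot":[0,0,0]},{"delta_pos":[0.001,0,0],"delta_rot":[0,0,0]}]'
```

```text
time: 8.85
eef_pos: [0.5272, -0.1217, 0.1409]
tool_rot: [-0.377, 1.538, 0.377]
wrist_force: [-4.5, 0.6, 6.5]
width: 0.0132
time: 9.15
eef_pos: [0.5272, -0.1217, 0.1409]
tool_rot: [-0.378, 1.538, 0.376]
wrist_force: [-4.7, -0.5, 10.8]
width: 0.0132
```

```bash
python3 -m inch '[{"delta_pos":[0.002,0,0],"delta_rot":[0,0,0]},{"delta_pos":[0.002,0,0],"delta_rot":[0,0,0]},{"delta_pos":[0.002,0,0],"delta_rot":[0,0,0]},{"delta_pos":[0.002,0,0],"delta_rot":[0,0,0]},{"delta_pos":[0.002,0,0],"delta_rot":[0,0,0]}]'; python3 - <<'E'
from h import *
goal([.5274,-.1217,.1405],27.5);print(readout.sense()['torque'])
p=vision.read_camera("scene");w=cloud(p)
q=near(w,[.527,-.122],.065,.12,.145);q=q[np.hypot(q[:,0]-.527,q[:,1]+.122)>.035]
print(len(q),np.percentile(q[:,2],[5,25,50,75,95]).round(4),cv2.minEnclosingCircle((q[:,:2]*1000).astype(np.float32)))
cv2.imwrite("pics/home.png",cv2.resize(p["img"][185:285,225:335,::-1],None,fx=6,fy=6,interpolation=cv2.INTER_CUBIC))
E
```

```text
time: 9.65
eef_pos: [0.5272, -0.1218, 0.1408]
tool_rot: [-0.378, 1.537, 0.376]
wrist_force: [-8.1, 1.1, 19.6]
width: 0.0132
0 dpos [0.0003, -0.0, 0.0002] drot [0.0011, 0.0005, 0.0015]
180 dpos [0.0003, -0.0, 0.0002] drot [-3.1405, -0.0024, 0.0008]
t 9.65 q [-3.540e-01  3.760e-01  1.742e+00 -1.000e-03  1.022e+00 -2.406e+00] pos [ 0.5272 -0.1218  0.1408] F [-8.1  1.1 19.6] w 0.013189798865132914
[0.31918601 1.40014937 0.02394049]
319 [0.1269 0.1304 0.1322 0.1343 0.1374] ((528.4954833984375, -121.8056640625), 59.093605041503906)
```

View pics/home.png

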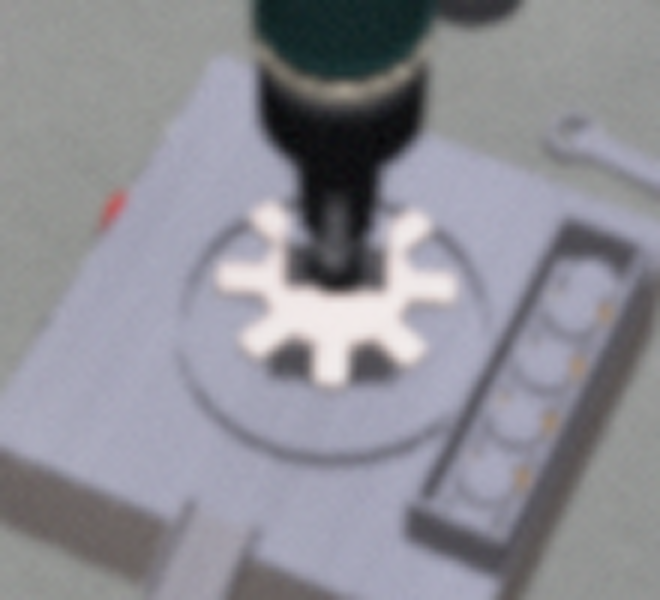

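The wheel lies flat on the hub at about (335,305). Its top measures 0.132 m against 0.133 m expected, and further pushing only raised the force. Handing in.

```bash
python3 -c "
from h import *
print(order.job_done());s=readout.sense();print(s['time'],s['eef_pos'],s['wrist_force'],s['width'])"
```

```text
the job is handed in; nothing more can be done
None
the job is handed in; nothing more can be done
```

I lifted the eight-toothed star wheel out of its stand by its bar, turned it about 27° to match the hub's cross, and slid it down fully home. I handed the job in at about 9.7 s, with the wheel still gripped and pressed down.

- **Fully home:** the tool stopped at z = 0.1408 m, as expected for fully home. Further pushing only raised the upward force on the wrist, to about 20 N. The camera depth put the wheel's top at 0.132 m, against 0.133 m expected.
- **Alignment:** the stem entered the slots with almost no resistance. The last picture shows the wheel flat on the hub and centred. The camera's centre for the wheel was about 1.3 mm off the tool's position, which is within the calibration error.
- **Grip:** the finger opening was steady at 13.2 mm on the bar.
- **Not checked:** I could not read the ejector's travel or its force directly, only infer them from the wrist force and height. The rise in wrist force over the spring travel was about 7 N partway down, where I expected about 8 N. The state could not be read after the hand-in. I planned the path clear of the smaller star wheel and the other things, and the wrist force showed no bump on the way. I did not measure their positions again afterwards.

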